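Dress the display carousel and hold it facing the customers

ROBOT

A 6-joint arm with a two-finger parallel gripper is mounted at the origin on the work surface. World frame = base frame: x ahead of the robot, y to its left, z up, the work surface at z = 0. Lengths are in m, angles in degrees, forces in N, time in s.
With the tool pointing down it reaches from about 0.25 to 0.725 m from the base axis. Payload 9.7 kg.
Tool frame: the origin (TCP) lies midway between the tips of the shut fingers; the grasp point (between the pads) lies 19 mm behind it; z points along the fingers, y is the line along which they close (so a half turn about z gives the same grasp; the last joint's range is limited). The gripper opens to 85 mm and grips with 20 to 120 N. Pads are 22 mm wide; open, the fingers measure 114 mm over their backs; the gripper's body (76 mm by 85 mm) begins 54 mm behind the grasp point. The pads swing forward as they close: fully open they stand 13 mm farther back than shut.
Start: joints at [-70.015, 4.979, 10.078, 95.1, 0, 90], TCP at [0.188, -0.517, 0.231] pointing down, gripper open.
Joint ranges: [-179.16, 179.16], [-48.56, 103.87], [-65.8, 70.77], [-126.05, 130.52], [-82.76, 87.17], [-180, 180]. Speed limits (degrees/s): [127.2, 127.2, 147.25, 180, 180, 180].

INTERFACE

Orientations are given as [roll, pitch, yaw] about the fixed x, y, z axes, in that order (R = Rz(yaw) Ry(pitch) Rx(roll)).
In Python, from workcell import * gives the robot as it stands.
- The arm moves only by the tool servo_tool, never from a script. Its argument "moves" is a list of rows, each a list of 4 numbers: the shift along the world's x, y, z in cm, then the turn about the world's z in rad. A call has 1 to 20 rows; each row is the pose to reach, as a shift and turn from the pose commanded when the call began; what a row does not reach only later rows make up. A row lasts 1/12 s, in which the tool goes at most 41.7 mm and 7.16 degrees, less where a joint would pass 70% of its speed; a pose out of reach is approached as far as the arm can. A call with a gripper value outside its range is refused whole. "claw" is the closure, from 0 (fully open) to 1 (shut), set as the call begins (left out, the last holds). The fingers move at their own pace and stop on an object; "force" is the grip in N (left out, the last holds). Time passes only in rows, so rows that repeat a pose let the fingers close. It gives the time, the measured TCP pose, the force, the opening and the grip force at its end, in the units of the state.
- get_obs(): the state, without advancing time (a new reading comes with each control period).
- camera(name): name is "side" or "top" or "wrist"; returns the picture (400x640x3 uint8, red, green, blue); there is no depth.
- get_calibration(name): a dict with "fx", "fy", "cx", "cy" (pixels), "rvec" (rotation vector, rad) and "tvec" (3), from world to camera coordinates, as OpenCV has them; the wrist camera has in their place "tool_from_camera" (4x4, takes a point from camera to tool coordinates, whose origin is the TCP and whose axes are the flange's). Camera axes: x right, y down, z forward; pixel columns grow to the right and rows downward; lengths in m; the calibration is good to about 2 mm. A picture is of the moment at which its call begins: read the wrist's pose just before it. get_calibration takes no time and is no camera call.
- job_done(): hands the job in; it is judged then, once.
The state is a dict: "time": time; "q": joint angles; "qd": joint speeds; "joint_efforts": joint torques, N m; "ee_pos": TCP position; "tcp_rot": TCP orientation; "wrist_force": force on the tool from outside, world axes, zero at the start; "torque": the same for the moment, N m; "opening": finger opening in m; "grasp_force": force on a finger pad.
Only numpy, scipy, OpenCV 4.12 (cv2) and the standard library are available. Lean on these libraries where they do the work, as an engineer would, in place of code of your own. Each camera call takes 0.05 s, during which the arm holds its last target. There are 200 camera calls.

TASK

Pick up the little eared figurine with a light grip (it is brittle), stand it gently in the empty cup of the display carousel and let go of it. Then turn the carousel anticlockwise, seen from above, until the figurine faces straight out over the ledge at the front of the stand, and finish while still holding the carousel there with the fingers, because its spring would turn it back. Leave the other goods on the table where they are.

Things in the scene. Friction and masses are not known exactly. Their poses are not given: they have to be found in the camera images.
- figurine: the only loose figurine: white brittle ceramic creature, about 90 g, 75 mm high, upright on the table. Foot 40 mm across, 8 mm high; body a plain cylinder 32 mm across from 8 to 50 mm up; ball head 28 mm across with two ears. Origin: centre of its underside, z up. It breaks if the fingers press it with over 60 N (both pads added: a 20 N grip gives 40), or if it hits the carousel with over 40 N
- stand: fixed black round base of the display carousel, 210 mm across, 22 mm high. Origin on the turning axis at table level, z up, x to the front: there a 70 mm wide, 12 mm high ledge sticks out to 200 mm from the axis, with an upright card holder 57 mm high at its end. The front looks away from the robot, within about 25 degrees of world x
- front (a point): middle of the ledge, on its top face, 170 mm straight in front of the turning axis, 12 mm above the table
- carousel: plywood turntable disc with white cups, 270 mm across, its top 47 mm above the table. Origin on its turning axis z, 32 mm above the table. Four places 56 mm wide, centres 85 mm from the axis, a quarter turn apart: three bear glued-on pieces (trophy, carton, pawn) up to 70 mm above the disc, the fourth is the empty cup. To face front it needs 1.4 to 2.0 rad anticlockwise (positive about z)
- bay (a point): centre of the floor of the empty cup on the carousel, 49 mm above the table, 85 mm from the axis. The cup is round, 48 mm across inside, 56 mm outside, its rim 8 mm above this floor. The point turns with the carousel
- post (a point): centre of the top of the carousel's upright round steel turning post: 14 mm across, 50 mm tall above the disc, top 97 mm above the table, 115 mm from the axis, 0.8 rad anticlockwise of the empty cup. Room for a gripper all round. About 3 N here turns the carousel; friction keeps it where it starts, but a weak spring (0.12 N m per rad) turns it back clockwise if let go near the front
- case_stack: bystander, to be left alone: stack of three black disc cases, 139 x 195 mm, 43 mm high. Origin at the centre of its underside
- tape_roll: bystander, to be left alone: roll of clear packing tape lying flat, 100 mm across, 48 mm high. Origin at the centre of its underside
- tumbler: bystander, to be left alone: steel drinking tumbler with a lid, 72 mm across, 165 mm high. Origin at the centre of its underside
- card_box: bystander, to be left alone: grey card box, 68 x 95 x 30 mm high. Origin at the centre of its underside
- loose_case: bystander, to be left alone: single disc case lying flat, 135 x 190 x 14 mm. Origin at the centre of its underside
- marker: bystander, to be left alone: marker pen lying flat, 135 mm long, 16 mm thick. Origin at the centre of its underside
Things that resemble listed ones, but are neither listed nor needed, are in the scene too. Several things have the shape of the figurine; the one meant has the colours described above.

How it is judged:
By the outcome, as a careful person would: the job done as asked, in the order asked, and still so for the second after the job is handed in, while the arm keeps its last pose, push and grip.
It also fails if it takes over 51 s, if anything falls off the work surface, if the arm or the gripper's body presses on something with over 40 N, if the wrist force passes 120 N, or if a joint passes its speed limit or range.

## Working session

There is one attempt and no reset: what is moved stays moved. The work goes in short steps, Python scripts to look and compute and a tool call to move; the robot and the scene stay as the last step left them, time stands still between calls to the robot, and variables do not carry over. Pictures are saved under pics/ and viewed, at most 10 in all, crops included, and the job is handed in when it is done.

Besides the shell and the picture viewer there is one more tool, called after "Call:" by a JSON object that holds its "op" and its "data". servo_tool: Moves the arm, as the interface text tells. Its arguments: {"type":"object","properties":{"moves":{"type":"array","items":{"type":"array","items":{"type":"number"}}},"claw":{"type":"number"},"force":{"type":"number"}},"required":["moves"]}

```bash
mkdir -p pics; cat > h.py <<'E'
from workcell import *
import numpy as np, cv2
from scipy.spatial.transform import Rotation as R
def save(n,f): cv2.imwrite(f,camera(n)[:,:,::-1])
def ray(n,u,v):
    c=get_calibration(n); d=np.array([(u-c['cx'])/c['fx'],(v-c['cy'])/c['fy'],1.])
    M=R.from_rotvec(np.ravel(c['rvec'])).as_matrix(); t=np.ravel(c['tvec'])
    return -M.T@t, M.T@d
def atz(n,u,v,z):
    o,d=ray(n,u,v); return o+d*(z-o[2])/d[2]
def tri(p,q):
    (a,d),(b,e)=[ray(*x) for x in(p,q)]
    s=np.linalg.lstsq(np.c_[d,-e],b-a,rcond=None)[0]
    x,y=a+s[0]*d,b+s[1]*e
    return (x+y)/2,np.linalg.norm(x-y)
E
python3 - <<'E'
from h import *
save('top','pics/top.png');save('side','pics/side.png')
print(get_obs());print(get_calibration('top'),get_calibration('side'),get_calibration('wrist'))
E
```

```text
{'time': 0.1, 'q': array([-7.00124757e+01,  5.01030042e+00,  1.00377646e+01,  9.50992176e+01,
        1.19097183e-04,  8.99976884e+01]), 'qd': array([ 0.03578556,  0.04472006,  0.11235998, -0.00810871,  0.11867529,
       -0.02287572]), 'joint_efforts': array([-1.58360699e-04, -5.21562088e+01,  4.65654194e+01,  1.59840711e-02,
       -1.62983406e-05, -1.81317387e-05]), 'ee_pos': array([ 0.18792808, -0.51667645,  0.23062039]), 'tcp_rot': array([-1.79928247e+02, -1.21991948e-04,  1.99898357e+01]), 'wrist_force': array([ 0.34803463,  0.48262303, -0.34957052]), 'torque': array([0.0537801 , 0.03474262, 0.01736377]), 'grasp_force': 0.0, 'opening': 0.08562768261250427}
{'fx': 431.7603655976873, 'fy': 431.7603655976873, 'cx': 317.562343584075, 'cy': 198.14045037833748, 'rvec': array([ 2.17961007, -2.18960374,  0.05064717]), 'tvec': array([-0.02478272,  0.56919267,  1.15140181])} {'fx': 478.18717628242246, 'fy': 478.18717628242246, 'cx': 318.6294726908064, 'cy': 193.67825068911688, 'rvec': array([ 2.29720289, -0.49434071,  0.18809202]), 'tvec': array([-0.511796  ,  0.19303861,  1.39857475])} {'fx': 287.79727352673154, 'fy': 287.79727352673154, 'cx': 320.74358087854654, 'cy': 198.72400505021415, 'tool_from_camera': array([[-9.84534098e-04, -9.65934271e-01, -2.58785653e-01,
         6.57102446e-02],
       [ 9.99998906e-01, -1.23663544e-03,  8.11387836e-04,
        -3.41142111e-04],
       [-1.10377083e-03, -2.58784571e-01,  9.65934432e-01,
        -1.42833626e-01],
       [ 0.00000000e+00,  0.00000000e+00,  0.00000000e+00,
         1.00000000e+00]])}
```

View pics/top.png

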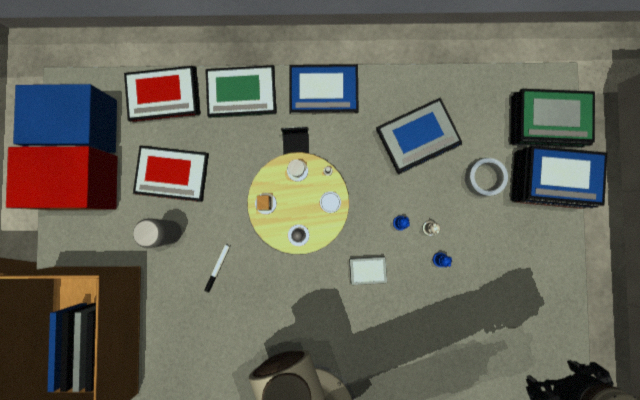

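View pics/side.png

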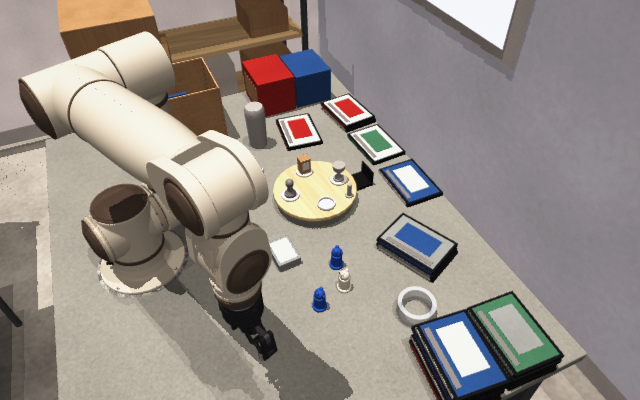

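The top view shows the white figurine at about (431,228), between two blue lookalikes at (401,222) and (443,260). The empty cup is at (330,202), the post at (327,170), and the ledge with card holder at (295,140). In the side view the figurine is at (344,280), the cup at (327,204) and the post at (349,190). I'll enlarge both.

```bash
python3 - <<'E'
import cv2,numpy as np
t=cv2.imread('pics/top.png');s=cv2.imread('pics/side.png')
cv2.imwrite('pics/c1.png',cv2.resize(t[120:280,240:460],(770,560),interpolation=cv2.INTER_CUBIC))
cv2.imwrite('pics/c2.png',cv2.resize(s[145:305,260:390],(0,0),fx=3.7,fy=3.7,interpolation=cv2.INTER_CUBIC))
E
```

```text
(no output)
```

View pics/c1.png

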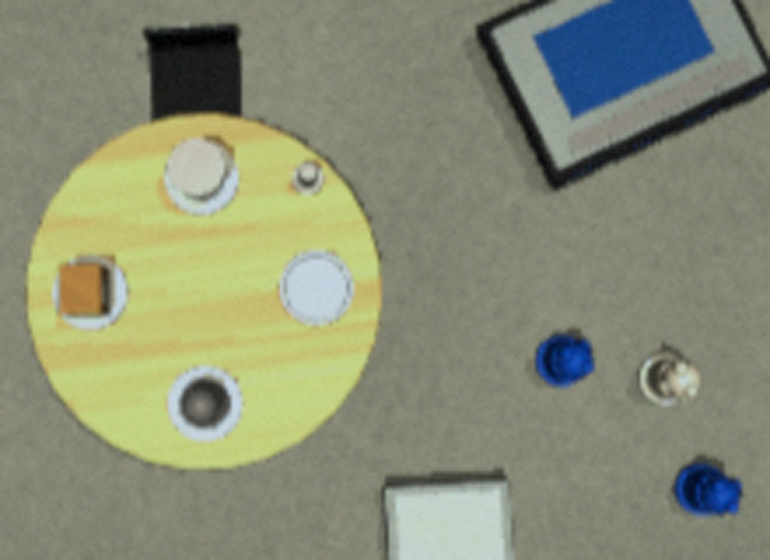

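View pics/c2.png

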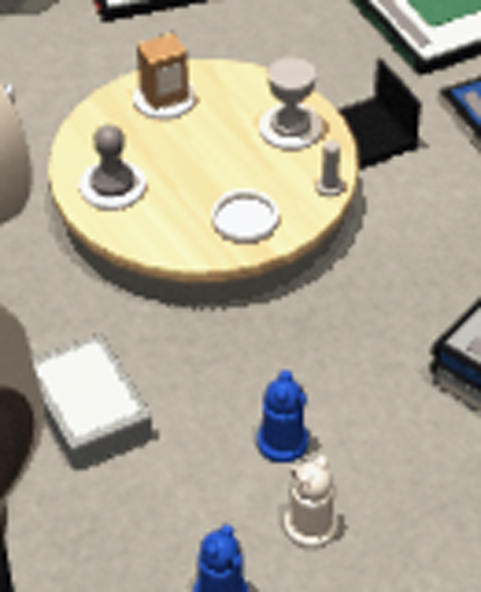

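```bash
cat >> h.py <<'E'
T=lambda x,y:('top',240+x/3.5-.36,120+y/3.5-.36)
S=lambda x,y:('side',260+x/3.7-.36,145+y/3.7-.36)
E
python3 - <<'E'
from h import *
np.set_printoptions(precision=4,suppress=True)
print('cams',ray('top',0,0)[0],ray('side',0,0)[0])
for n,a,b in[('foot',(664,379),(311,524)),('cup',(316,288),(246,216)),('post',(306,168),(331,147)),('disc',(203.5,290.5),(204,163)),('head',(680,376),(313,475))]:
    print(n,*tri(T(*a),S(*b)))
print('foot z8',atz(*T(664,379),.006),atz(*S(311,524),.006))
print('cup z57',atz(*T(316,288),.057),atz(*S(246,216),.057))
print('disc z47',atz(*T(203.5,290.5),.047))
print('post z97',atz(*T(306,168),.097),atz(*S(331,147),.097))
for p in[(152,116),(241,116),(151,40),(238,40)]:print('ledge',atz(*T(*p),.012))
for p in[(146,33),(238,27)]:print('holder top',atz(*T(*p),.057))
for p in[(343,110),(359,166),(418,148)]:print('side ledge',atz(*S(*p),.012))
for n,p in[('trophy',(201,176)),('carton',(91,293)),('pawn',(205,403))]:print(n,atz(*T(*p),.049))
for n,p in[('b1',(564,360)),('b2',(700,490))]:print(n,atz(*T(*p),.006))
E
```

```text
cams [ 0.4993 -0.0428  1.1829] [ 0.1314 -1.008   1.1054]
foot [ 0.4881 -0.3301  0.0066] 0.0016065962458394363
cup [ 0.5579 -0.0606  0.0546] 0.0025350046857471726
post [ 0.6415 -0.0527  0.0941] 0.0006226064876026968
disc [0.5568 0.0243 0.0429] 0.001964058001361528
head [ 0.4902 -0.3278  0.0632] 0.0002763565764859641
foot z8 [ 0.4873 -0.3299  0.006 ] [ 0.489 -0.33   0.006]
cup z57 [ 0.5566 -0.0601  0.057 ] [ 0.5582 -0.0632  0.057 ]
disc z47 [0.5556 0.0244 0.047 ]
post z97 [ 0.6414 -0.0528  0.097 ] [ 0.6398 -0.0554  0.097 ]
ledge [0.6942 0.0666 0.012 ]
ledge [ 0.6938 -0.003   0.012 ]
ledge [0.7543 0.0674 0.012 ]
ledge [ 0.7538 -0.0009  0.012 ]
holder top [0.7499 0.0669 0.057 ]
holder top [ 0.7539 -0.0025  0.057 ]
side ledge [0.715 0.065 0.012]
side ledge [ 0.6942 -0.0078  0.012 ]
side ledge [ 0.7531 -0.0092  0.012 ]
trophy [0.6421 0.026  0.049 ]
carton [0.5541 0.109  0.049 ]
pawn [0.4713 0.0233 0.049 ]
b1 [ 0.5024 -0.2529  0.006 ]
b2 [ 0.4019 -0.3559  0.006 ]
```

The two views agree to within about 2 mm: figurine (0.488,-0.330), cup (0.557,-0.061), axis (0.556,0.0245), front at roughly +2.7°. Next I move above the figurine with the fingers closing along the clear diagonal.

Call:
{"op": "servo_tool", "data": {"moves": [[2,1.2,0,0.04],[5,3,0,0.1],[8,5,0,0.18],[11,7,0,0.26],[14,9,0,0.34],[17,11,-1,0.42],[20,13,-2,0.49],[23,14.7,-3,0.49],[26,16.5,-4,0.49],[28.5,18,-5,0.49],[30,18.7,-6,0.49],[30,18.7,-6,0.49],[30,18.7,-6,0.49]], "claw": 0, "force": 20}}

```text
time: 1.18
ee_pos: [0.4879, -0.3294, 0.1701]
tcp_rot: [-179.9, 0.0, 48.1]
wrist_force: [-0.4, 0.1, 1.2]
opening: 0.0854
grasp_force: 0.0
```

```bash
python3 - <<'E'
from h import *
o=get_obs();print(o['time'],o['ee_pos'],o['tcp_rot'],o['qd'])
im=camera('wrist')[:,:,::-1]
cv2.imwrite('pics/w1.png',im)
P=np.eye(4);P[:3,:3]=R.from_euler('xyz',o['tcp_rot'],degrees=True).as_matrix();P[:3,3]=o['ee_pos']
c=get_calibration('wrist');W=P@c['tool_from_camera']
def pr(p):
    q=np.linalg.inv(W)@np.r_[p,1];return c['cx']+c['fx']*q[0]/q[2],c['cy']+c['fy']*q[1]/q[2]
print('foot',pr([.4885,-.330,.0]),'top',pr([.4885,-.330,.064]))
for a in 0,90:print(a,pr([.4885+.014*np.cos(np.radians(a)),-.33+.014*np.sin(np.radians(a)),.064]))
x0,y0=map(int,pr([.4885,-.330,.04]));x0=max(x0-100,0);y0=max(0,y0-100)
print(x0,y0);cv2.imwrite('pics/w1c.png',cv2.resize(im[y0:y0+200,x0:x0+200],None,fx=2.9,fy=2.9,interpolation=cv2.INTER_CUBIC))
E
```

```text
1.1833 [ 0.48786881 -0.3294305   0.17009332] [-1.79872843e+02  3.43822123e-02  4.81425750e+01] [-1.80664758 -1.3954445   0.64755892  0.64859738 -0.04208338 -0.3648275 ]
foot (np.float64(321.76616473764426), np.float64(182.8112562077797)) top (np.float64(321.8973108513675), np.float64(197.57670232057765))
0 (np.float64(333.6657617966772), np.float64(187.378476345306))
90 (np.float64(311.3448361473729), np.float64(186.19547911685927))
221 91
```

View pics/w1c.png

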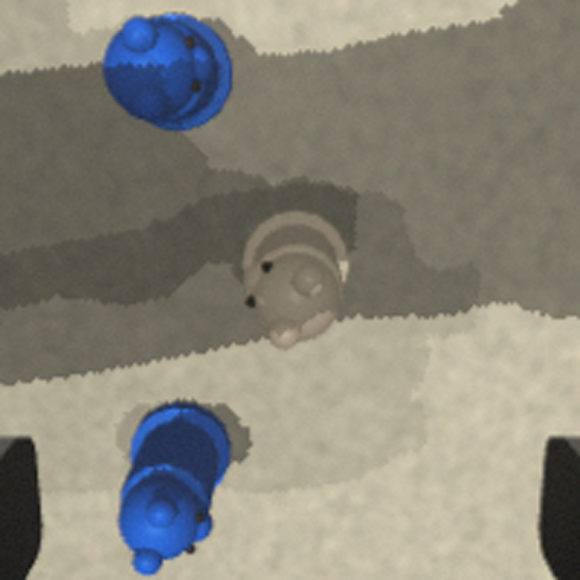

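The wrist view shows the figurine's black eyes at crop (267,266) and (250,301), so it faces about 113° in the world. The fingers straddle it and clear the blue ones. In the cup it should face radially outwards (about -89°), which means a turn of -3.52 rad during the carry. Descending and gripping at 20 N.

Call:
{"op": "servo_tool", "data": {"moves": [[0.25,0,-1.5,0],[0.25,0,-4,0],[0.25,0,-6.5,0],[0.25,0,-9,0],[0.25,0,-11.5,0],[0.25,0,-13.5,0],[0.25,0,-14.8,0],[0.25,0,-15.5,0],[0.25,0,-15.8,0],[0.25,0,-15.8,0],[0.25,0,-15.8,0]]}}

```text
time: 2.15
ee_pos: [0.4909, -0.3305, 0.0146]
tcp_rot: [179.9, -0.0, 48.0]
wrist_force: [0.2, 0.2, -0.5]
opening: 0.0855
grasp_force: 0.0
```

Call:
{"op": "servo_tool", "data": {"moves": [[0,0,0,0],[0,0,0,0],[0,0,0,0],[0,0,0,0],[0,0,0,0],[0,0,0,0],[0,0,0,0],[0,0,0,0],[0,0,0,0],[0,0,0,0],[0,0,0,0],[0,0,0,0]], "claw": 0.7, "force": 20}}

```text
time: 3.15
ee_pos: [0.4906, -0.3299, 0.0136]
tcp_rot: [180.0, -0.0, 48.1]
wrist_force: [-0.8, 0.9, 5.8]
opening: 0.0315
grasp_force: 20.7
```

Gripped (31.5 mm, 20.7 N). Lifting and carrying with the turn.

Call:
{"op": "servo_tool", "data": {"moves": [[0,0,0.5,0],[0,0,1.5,0],[0,0,3,0],[0,0,5,-0.05],[0,0,7,-0.15],[0,0,9,-0.26],[0,0,11,-0.37],[0,1,12,-0.48],[0.3,2.5,12,-0.59],[0.6,4,12,-0.7],[1,5.5,12,-0.81],[1.4,7,12,-0.92],[1.8,8.5,12,-1.03],[2.2,10,12,-1.14],[2.6,11.5,12,-1.25],[3,13,12,-1.36],[3.4,14.5,12,-1.47],[3.8,16,12,-1.58],[4.2,17.5,12,-1.69],[4.6,19,12,-1.8]]}}

```text
time: 4.82
ee_pos: [0.4559, -0.2791, 0.134]
tcp_rot: [-174.1, 0.6, -34.5]
wrist_force: [-0.1, 0.3, -0.8]
opening: 0.0316
grasp_force: 20.4
```

Call:
{"op": "servo_tool", "data": {"moves": [[0.3,1.2,0,-0.11],[0.6,2.4,0,-0.22],[0.9,3.6,0,-0.33],[1.2,4.8,0,-0.44],[1.5,6,0,-0.55],[1.8,7,0,-0.66],[2.1,7.9,0,-0.77],[2.1,7.9,0,-0.88],[2.1,7.9,0,-0.99],[2.1,7.9,-1,-1.1],[2.1,7.9,-2,-1.21],[2.1,7.9,-3,-1.32],[2.1,7.9,-3.5,-1.43],[2.1,7.9,-4,-1.54],[2.1,7.9,-4,-1.63],[2.1,7.9,-4,-1.7],[2.1,7.9,-4,-1.72],[2.1,7.9,-4,-1.72],[2.1,7.9,-4,-1.72]]}}

```text
time: 6.4
ee_pos: [0.1062, -0.2949, 0.1073]
tcp_rot: [-157.8, 5.7, -90.2]
wrist_force: [-0.2, 0.5, -0.9]
opening: 0.0313
grasp_force: 20.4
```

```bash
cat >> h.py <<'E'
def wpose(o):
    P=np.eye(4);P[:3,:3]=R.from_euler('xyz',o['tcp_rot'],degrees=True).as_matrix();P[:3,3]=o['ee_pos']
    return P@get_calibration('wrist')['tool_from_camera']
def wpr(W,p):
    c=get_calibration('wrist');q=np.linalg.inv(W)@np.r_[p,1];return np.round([c['cx']+c['fx']*q[0]/q[2],c['cy']+c['fy']*q[1]/q[2]],1)
E
python3 - <<'E'
from h import *
o=get_obs();print(o)
im=camera('wrist')[:,:,::-1];W=wpose(o);cv2.imwrite('pics/w2.png',im)
t=o['ee_pos'];u=t[2]-.0135
for n,p in[('cup57',[.5573,-.0615,.057]),('cup57 +x',[.5673,-.0615,.057]),('cup57 +y',[.5573,-.0515,.057]),('foot',[t[0],t[1],u+.004]),('foot+x',[t[0]+.01,t[1],u+.004])]:print(n,wpr(W,p))
cv2.imwrite('pics/w2c.png',cv2.resize(im[90:290,220:420],None,fx=2.9,fy=2.9,interpolation=cv2.INTER_CUBIC))
s=camera('side')[:,:,::-1];cv2.imwrite('pics/s2.png',s)
E
```

```text
{'time': 6.4, 'q': array([-90.3022176 , -26.04076307, -32.66861002,  89.09397878,
        22.21489395, 179.94274112]), 'qd': array([-45.90338958, -35.53874597, -25.58382974,  12.45055156,
         1.03209792,   0.08340066]), 'joint_efforts': array([ 7.33959988e+00, -1.25176334e+01,  4.78298628e+01,  5.15142437e-01,
        1.45225402e+00, -4.27850155e-04]), 'ee_pos': array([ 0.10619896, -0.2949438 ,  0.10731954]), 'tcp_rot': array([-157.77980491,    5.70017476,  -90.2489455 ]), 'wrist_force': array([-0.17037703,  0.51349553, -0.89330091]), 'torque': array([-0.0739929 ,  0.39171322, -0.03208676]), 'grasp_force': 20.43435037136078, 'opening': 0.031268182110336974}
cup57 [ 68.7 319.8]
cup57 +x [ 64.8 318.2]
cup57 +y [ 70.9 324.9]
foot [327.8 238.9]
foot+x [311.7 236.4]
```

View pics/w2c.png

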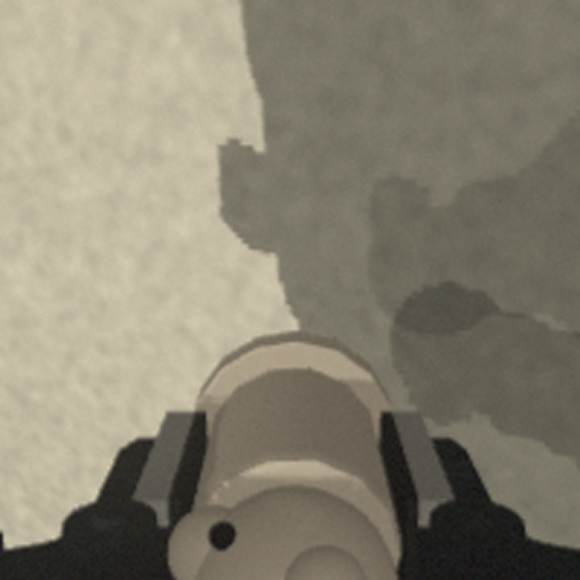

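The last joint ran into its range, because I had its sign wrong: yaw = q1 + 180 - q6. The figurine is still held. I need to unwind and take the turn the other way, so I'm testing with a short step what the commanded pose now is.

Call:
{"op": "servo_tool", "data": {"moves": [[0,0,1,0.12],[0,0,2,0.24],[0,0,3,0.36]]}}

```text
time: 6.75
ee_pos: [0.107, -0.2956, 0.1381]
tcp_rot: [-157.8, 5.6, -69.1]
wrist_force: [0.0, -0.5, -1.1]
opening: 0.0315
grasp_force: 20.5
```

```bash
python3 - <<'E'
from h import *
o=get_obs()
for k in('time','q','qd','ee_pos','tcp_rot'):print(k,np.round(o[k],2))
E
```

```text
time 6.75
q [-87.51 -18.01 -23.97  96.6   19.27 160.57]
qd [ 13.31  29.38  33.55  29.14 -14.28 -72.08]
ee_pos [ 0.11 -0.3   0.14]
tcp_rot [-157.79    5.63  -69.12]
```

The command follows the reached pose, so the tool is left with a 23° tilt, with the tip leaning towards azimuth +34°. Turns about z can't remove that, but pushing past the reach limit should swing the tip outwards. I'll turn the lean to point inwards, over a clear spot, and then push outwards.

Call:
{"op": "servo_tool", "data": {"moves": [[1,-0.6,1,0.11],[3,-1.5,2,0.22],[5,-2.5,3,0.33],[7,-3.5,4,0.44],[9,-4.5,5,0.55],[11,-5.5,6,0.66],[13,-6.5,7,0.77],[15,-7.5,8,0.88],[17,-8.5,9,0.99],[19,-9.5,10,1.1],[21,-10.5,11,1.21],[23,-11.5,11,1.32],[24.7,-12.5,11,1.43],[24.7,-12.5,11,1.54],[24.7,-12.5,11,1.63],[24.7,-12.5,11,1.67],[24.7,-12.5,11,1.67]]}}

```text
time: 8.17
ee_pos: [0.3555, -0.4199, 0.2467]
tcp_rot: [-157.8, 5.7, 26.5]
wrist_force: [0.0, -0.8, -0.9]
opening: 0.0312
grasp_force: 20.5
```

```bash
cat >> h.py <<'E'
def tilt():
    o=get_obs();z=R.from_euler('xyz',o['tcp_rot'],degrees=True).as_matrix()[:,2]
    print('t',o['time'],'pos',np.round(o['ee_pos'],4),'rot',np.round(o['tcp_rot'],1),'q',np.round(o['q'],1),'tilt %.2f az %.1f armaz %.1f'%(np.degrees(np.arccos(-z[2])),np.degrees(np.arctan2(z[1],z[0])),np.degrees(np.arctan2(*o['ee_pos'][1::-1]))),'grip',o['grasp_force'],o['opening'])
E
python3 -c "from h import *;tilt()"
```

```text
t 8.1667 pos [ 0.3555 -0.4199  0.2467] rot [-157.8    5.7   26.5] q [-49.8  30.1  39.4 122.1   0.  104.9] tilt 22.91 az 130.1 armaz -49.8 grip 20.452253222465515 0.03122734721893397
```

Call:
{"op": "servo_tool", "data": {"moves": [[1.9,-2.3,0,0],[3.9,-4.6,0,0],[5.8,-6.9,0,0],[7.7,-9.2,0,0],[9.6,-11.5,0,0],[11,-13.1,0,0],[11.6,-13.8,0,0],[11.6,-13.8,0,0]]}}

```text
time: 8.83
ee_pos: [0.4198, -0.4985, 0.2208]
tcp_rot: [-158.9, 5.4, 26.1]
wrist_force: [-0.6, 0.2, 0.6]
opening: 0.0313
grasp_force: 22.0
```

```bash
python3 -c "from h import *;tilt()"
```

```text
t 8.8333 pos [ 0.4198 -0.4985  0.2208] rot [-158.9    5.4   26.1] q [-4.990e+01  5.200e+01  7.080e+01  1.305e+02  1.000e-01  1.050e+02] tilt 21.74 az 129.9 armaz -49.9 grip 21.962307393550873 0.031275148122832594
```

Call:
{"op": "servo_tool", "data": {"moves": [[1,-1.2,2,0],[2,-2.4,4,0],[3,-3.6,6,0],[4,-4.8,8,0],[5,-6,10,0],[5,-6,10,0],[5,-6,10,0]]}}

```text
time: 9.42
ee_pos: [0.4179, -0.4967, 0.2461]
tcp_rot: [-161.1, 4.9, 25.9]
wrist_force: [0.6, -0.7, -0.8]
opening: 0.0311
grasp_force: 22.0
```

```bash
python3 -c "from h import *;tilt()"
```

```text
t 9.4167 pos [ 0.4179 -0.4967  0.2461] rot [-161.1    4.9   25.9] q [-5.000e+01  4.980e+01  7.080e+01  1.305e+02  1.000e-01  1.049e+02] tilt 19.47 az 129.9 armaz -49.9 grip 21.965202391147614 0.031127337690327384
```

Call:
{"op": "servo_tool", "data": {"moves": [[0,0,4,0],[0,0,8,0],[0,0,12,0],[0,0,16,0],[0,0,20,0],[0,0,24,0],[0,0,28,0],[0,0,30,0]]}}

```text
time: 10.08
ee_pos: [0.4129, -0.4906, 0.2916]
tcp_rot: [-165.0, 3.9, 25.6]
wrist_force: [-0.5, 0.1, -0.3]
opening: 0.0313
grasp_force: 22.0
```

```bash
python3 -c "from h import *;tilt()"
```

```text
t 10.0833 pos [ 0.4129 -0.4906  0.2916] rot [-165.     3.9   25.6] q [-4.990e+01  4.570e+01  7.070e+01  1.305e+02  1.000e-01  1.049e+02] tilt 15.45 az 129.9 armaz -49.9 grip 21.981759667396545 0.03125009713843511
```

Call:
{"op": "servo_tool", "data": {"moves": [[0,0,4,0],[0,0,8,0],[0,0,12,0],[0,0,16,0],[0,0,20,0],[0,0,24,0],[0,0,28,0],[0,0,32,0],[0,0,36,0],[0,0,40,0]]}}

```text
time: 10.92
ee_pos: [0.4059, -0.482, 0.337]
tcp_rot: [-169.0, 2.9, 25.4]
wrist_force: [0.2, 1.0, -0.8]
opening: 0.0316
grasp_force: 22.0
```

```bash
python3 -c "from h import *;tilt()"
```

```text
t 10.9167 pos [ 0.4059 -0.482   0.337 ] rot [-169.     2.9   25.4] q [-4.990e+01  4.160e+01  7.070e+01  1.305e+02  1.000e-01  1.050e+02] tilt 11.37 az 129.8 armaz -49.9 grip 21.9961416721344 0.031585034702423416
```

Call:
{"op": "servo_tool", "data": {"moves": [[0,0,20,0],[0,0,30,0],[0,0,40,0],[0,0,40,0],[0,0,40,0],[0,0,40,0]]}}

```text
time: 11.42
ee_pos: [0.3974, -0.4716, 0.3797]
tcp_rot: [-172.8, 1.9, 25.2]
wrist_force: [0.4, 0.0, -0.5]
opening: 0.0316
grasp_force: 22.0
```

Call:
{"op": "servo_tool", "data": {"moves": [[0,0,20,0],[0,0,30,0],[0,0,40,0],[0,0,40,0],[0,0,40,0],[0,0,40,0]]}}

```text
time: 11.92
ee_pos: [0.3874, -0.4595, 0.4194]
tcp_rot: [-176.4, 0.9, 25.1]
wrist_force: [0.5, 0.9, -1.8]
opening: 0.0312
grasp_force: 22.0
```

```bash
python3 -c "from h import *;tilt()"
```

```text
t 11.9167 pos [ 0.3874 -0.4595  0.4194] rot [-176.4    0.9   25.1] q [-4.990e+01  3.400e+01  7.070e+01  1.305e+02  1.000e-01  1.050e+02] tilt 3.71 az 129.1 armaz -49.9 grip 21.997637450695038 0.03121667968864915
```

Call:
{"op": "servo_tool", "data": {"moves": [[0,0,20,0],[0,0,30,0],[0,0,40,0],[0,0,40,0],[0,0,40,0]]}}

```text
time: 12.33
ee_pos: [0.3762, -0.446, 0.4568]
tcp_rot: [-179.9, -0.0, 25.1]
wrist_force: [-0.6, -0.2, -1.1]
opening: 0.0315
grasp_force: 22.0
```

Call:
{"op": "servo_tool", "data": {"moves": [[0,0,0,0],[0,0,0,0]]}}

```text
time: 12.5
ee_pos: [0.3765, -0.4464, 0.4557]
tcp_rot: [-179.8, -0.0, 25.1]
wrist_force: [0.1, 1.0, -1.0]
opening: 0.0314
grasp_force: 22.0
```

```bash
python3 -c "from h import *;tilt()"
```

```text
t 12.5 pos [ 0.3765 -0.4464  0.4557] rot [-179.8   -0.    25.1] q [-4.990e+01  3.040e+01  7.070e+01  1.304e+02  1.000e-01  1.050e+02] tilt 0.21 az 111.7 armaz -49.9 grip 21.99596107006073 0.03144943241088659
```

The tilt is gone (0.2°) and the grip is unchanged. Now carrying to the cup with a positive turn, ending at yaw 206.5° (q6 about -33°).

Call:
{"op": "servo_tool", "data": {"moves": [[0,0.5,-1,0.08],[0.5,1.5,-3,0.19],[1,3,-5.5,0.3],[2,4.5,-8,0.41],[3,6.5,-10.5,0.52],[4,8.5,-13,0.63],[5,10.5,-15.5,0.74],[6,12.5,-18,0.85],[7,14.5,-20,0.96],[8,16.5,-22,1.07],[9,18.5,-23.5,1.18],[10,20.5,-25,1.29],[11,22.5,-26,1.4],[12,24.5,-27,1.51],[13,26.5,-28,1.62],[14,28.5,-29,1.73],[15,30.5,-30,1.84],[15.8,32,-30,1.95],[16.4,33,-30,2.0],[16.4,33,-30,2.0]]}}

```text
time: 14.17
ee_pos: [0.5407, -0.1143, 0.155]
tcp_rot: [-179.8, -0.1, 140.0]
wrist_force: [-0.2, -0.2, -0.2]
opening: 0.0315
grasp_force: 22.0
```

Call:
{"op": "servo_tool", "data": {"moves": [[0.3,0.7,0,0.08],[0.6,1.6,0,0.19],[0.9,2.7,0,0.3],[1.2,3.8,0,0.41],[1.5,4.7,-0.5,0.52],[1.7,5.2,-1.2,0.63],[1.7,5.5,-2,0.74],[1.7,5.5,-3,0.85],[1.7,5.5,-4,0.96],[1.7,5.5,-5,1.05],[1.7,5.5,-5.5,1.13],[1.7,5.5,-5.5,1.166],[1.7,5.5,-5.5,1.166],[1.7,5.5,-5.5,1.166]]}}

```text
time: 15.33
ee_pos: [0.557, -0.0616, 0.1011]
tcp_rot: [-179.9, -0.1, -153.7]
wrist_force: [0.3, 0.9, -1.5]
opening: 0.0316
grasp_force: 22.0
```

```bash
python3 - <<'E'
from h import *
tilt();o=get_obs()
im=camera('wrist')[:,:,::-1];W=wpose(o);cv2.imwrite('pics/w3.png',im)
t=o['ee_pos'];u=t[2]-.0135
for n,p in[('cup57',[.5573,-.0615,.057]),('cup57 +x',[.5673,-.0615,.057]),('cup57 +y',[.5573,-.0515,.057]),('foot',[t[0],t[1],u+.004]),('foot+x',[t[0]+.01,t[1],u+.004]),('foot+y',[t[0],t[1]+.01,u+.004])]:print(n,wpr(W,p))
cv2.imwrite('pics/w3c.png',cv2.resize(im[110:310,190:450],None,fx=2.9,fy=2.9,interpolation=cv2.INTER_CUBIC))
E
```

```text
t 15.3333 pos [ 0.557  -0.0616  0.1011] rot [-1.799e+02 -1.000e-01 -1.537e+02] q [ -6.2   5.8  -3.4  80.8  -0.1 -32.6] tilt 0.15 az -89.9 armaz -6.3 grip 21.992744207382202 0.031593468141415
cup57 [320.8 220. ]
cup57 +x [314.4 232.3]
cup57 +y [333.8 226.1]
foot [320.7 239.5]
foot+x [313.  253.9]
foot+y [336.3 246.7]
```

View pics/w3c.png

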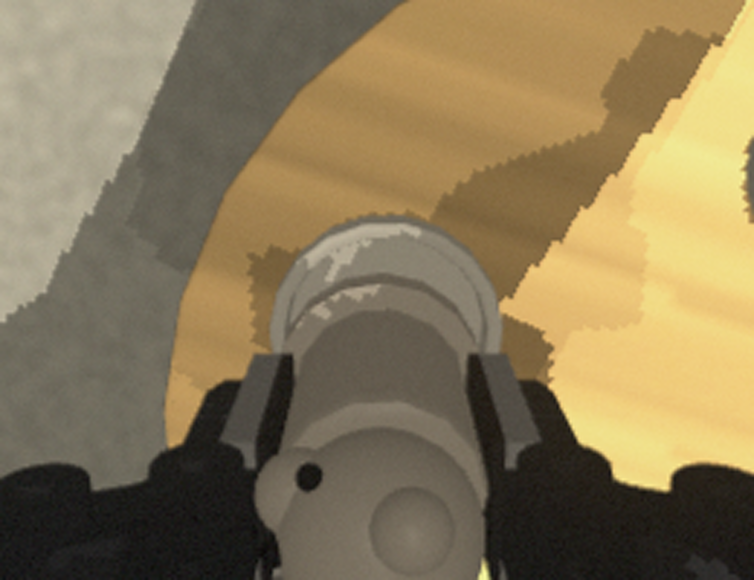

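The cup's outer rim spans crop x 272 to 500 with its far edge at y≈213. The foot's far edge is at y≈277, centred on x≈386 as the cup is. I'll compare these with projected circles.

```bash
python3 - <<'E'
from h import *
o=get_obs();W=wpose(o);t=o['ee_pos'];u=t[2]-.0135
a=np.linspace(0,2*np.pi,181)
for n,c,r,z in[('cup rim',(.5573,-.0615),.028,.057),('cup inner',(.5573,-.0615),.024,.057),('foot bot',t[:2],.020,u),('foot top',t[:2],.020,u+.008)]:
    p=np.array([wpr(W,[c[0]+r*np.cos(x),c[1]+r*np.sin(x),z]) for x in a]);print(n,'x',(p[:,0].min()-190)*2.9,(p[:,0].max()-190)*2.9,'top y',(p[:,1].min()-110)*2.9)
E
```

```text
cup rim x 260.7099999999999 497.64000000000004 top y 201.54999999999998
cup inner x 277.82000000000005 480.82 top y 218.95
foot bot x 279.55999999999995 478.7900000000001 top y 272.02000000000004
foot top x 274.62999999999994 483.42999999999995 top y 283.62
```

The foot agrees with prediction and the cup sits about 1.5 mm further along +26°, so I correct by (0.13, 0.06) cm and lower gently.

Call:
{"op": "servo_tool", "data": {"moves": [[0.13,0.06,-0.3,0],[0.13,0.06,-0.8,0],[0.13,0.06,-1.3,0],[0.13,0.06,-1.8,0],[0.13,0.06,-2.2,0],[0.13,0.06,-2.6,0],[0.13,0.06,-2.9,0],[0.13,0.06,-3.1,0],[0.13,0.06,-3.25,0],[0.13,0.06,-3.35,0],[0.13,0.06,-3.45,0],[0.13,0.06,-3.5,0],[0.13,0.06,-3.5,0]]}}

```text
time: 16.47
ee_pos: [0.5586, -0.0605, 0.0664]
tcp_rot: [-179.9, -0.0, -153.5]
wrist_force: [-1.0, 0.0, -1.1]
opening: 0.0315
grasp_force: 22.0
```

Call:
{"op": "servo_tool", "data": {"moves": [[0,0,-0.05,0],[0,0,-0.1,0],[0,0,-0.15,0],[0,0,-0.2,0],[0,0,-0.25,0],[0,0,-0.25,0]]}}

```text
time: 16.97
ee_pos: [0.5585, -0.0605, 0.0637]
tcp_rot: [-179.9, -0.0, -153.5]
wrist_force: [0.1, -0.6, -0.8]
opening: 0.0315
grasp_force: 22.0
```

Call:
{"op": "servo_tool", "data": {"moves": [[0,0,-0.04,0],[0,0,-0.08,0],[0,0,-0.12,0],[0,0,-0.12,0]]}}

```text
time: 17.3
ee_pos: [0.5586, -0.0605, 0.0627]
tcp_rot: [-179.8, -0.0, -153.5]
wrist_force: [0.1, 0.4, -0.8]
opening: 0.0312
grasp_force: 22.0
```

Call:
{"op": "servo_tool", "data": {"moves": [[0,0,-0.04,0],[0,0,-0.08,0],[0,0,-0.08,0]]}}

```text
time: 17.55
ee_pos: [0.5589, -0.0605, 0.0627]
tcp_rot: [-179.8, 0.0, -153.5]
wrist_force: [-0.9, -0.3, 4.8]
opening: 0.0313
grasp_force: 22.5
```

Call:
{"op": "servo_tool", "data": {"moves": [[0,0,-0.04,0],[0,0,-0.08,0],[0,0,-0.08,0]]}}

```text
time: 17.8
ee_pos: [0.5593, -0.0605, 0.0626]
tcp_rot: [-179.8, 0.1, -153.5]
wrist_force: [-0.8, 0.2, 9.1]
opening: 0.0316
grasp_force: 22.9
```

The figurine is seated (9 N contact at the expected height). Relaxing, then opening.

Call:
{"op": "servo_tool", "data": {"moves": [[0,0,0.06,0],[0,0,0.12,0],[0,0,0.12,0]]}}

```text
time: 18.05
ee_pos: [0.5588, -0.0605, 0.0626]
tcp_rot: [-179.8, 0.0, -153.5]
wrist_force: [0.6, -0.2, 4.2]
opening: 0.0311
grasp_force: 22.5
```

Call:
{"op": "servo_tool", "data": {"moves": [[0,0,0,0],[0,0,0,0],[0,0,0,0],[0,0,0,0],[0,0,0,0],[0,0,0,0]], "claw": 0.35}}

```text
time: 18.55
ee_pos: [0.5585, -0.0605, 0.0621]
tcp_rot: [-179.9, -0.0, -153.5]
wrist_force: [-0.5, -0.1, 1.0]
opening: 0.0556
grasp_force: 0.0
```

Call:
{"op": "servo_tool", "data": {"moves": [[0,0,0.5,0],[0,0,1.5,0],[0,0,3,0],[0,0,5,0],[0,0,7.5,0],[0,0,9.5,0],[0,0,10.5,0],[0,0,10.5,0]]}}

```text
time: 19.22
ee_pos: [0.5597, -0.0606, 0.1705]
tcp_rot: [-179.7, 0.2, -153.5]
wrist_force: [1.5, 0.5, 0.2]
opening: 0.0556
grasp_force: 0.0
```

```bash
python3 - <<'E'
from h import *
tilt();o=get_obs();W=wpose(o)
im=camera('wrist')[:,:,::-1];s=camera('side')[:,:,::-1]
for n,p in[('cupfloor',[.5573,-.0607,.057]),('post97',[.6414,-.0528,.097]),('+x',[.6514,-.0528,.097]),('+y',[.6414,-.0428,.097])]:print(n,wpr(W,p))
cv2.imwrite('pics/w4.png',np.hstack([cv2.resize(im[40:360,160:480],(400,400)),cv2.resize(s[140:270,260:390],(400,400),interpolation=cv2.INTER_CUBIC)]))
E
```

```text
t 19.2167 pos [ 0.5597 -0.0606  0.1705] rot [-179.7    0.2 -153.5] q [ -6.1   5.6   4.   88.1  -0.1 -32.6] tilt 0.34 az -29.8 armaz -6.2 grip 0.0 0.05561176059605476
cupfloor [322.5 192.2]
post97 [286.8 293. ]
+x [281.9 302.1]
+y [297.4 297.6]
```

View pics/w4.png

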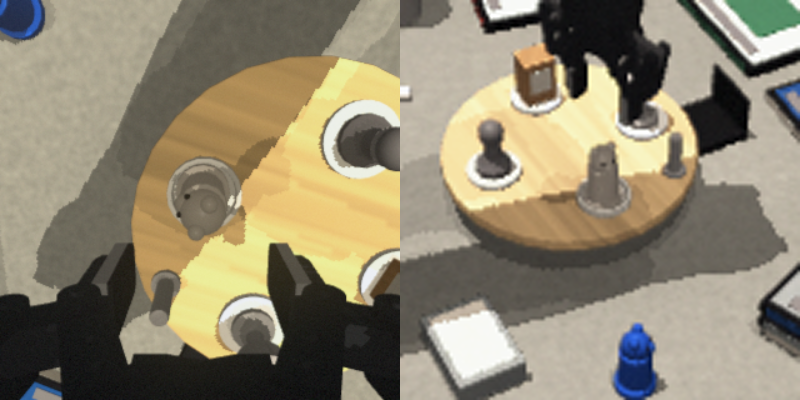

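The figurine stands upright in the cup, free of the fingers. The post top at wrist pixel (287,293) matches the prediction (286.8,293). Now to the post, with the fingers closing along the tangent.

Call:
{"op": "servo_tool", "data": {"moves": [[0.5,0,0.5,-0.1],[1.3,0.1,0.5,-0.2],[2.3,0.2,0.5,-0.31],[3.4,0.3,0.5,-0.42],[4.6,0.4,0.5,-0.53],[5.8,0.5,0.5,-0.64],[7,0.6,0.5,-0.75],[7.8,0.7,0,-0.86],[8.2,0.8,0,-0.97],[8.2,0.8,-1,-1.08],[8.2,0.8,-2,-1.16],[8.2,0.8,-3.2,-1.2],[8.2,0.8,-5,-1.2],[8.2,0.8,-7,-1.2],[8.2,0.8,-8.7,-1.2],[8.2,0.8,-9.8,-1.2],[8.2,0.8,-10.4,-1.2],[8.2,0.8,-10.4,-1.2]]}}

```text
time: 20.82
ee_pos: [0.6395, -0.0524, 0.0611]
tcp_rot: [-179.7, -0.2, 137.7]
wrist_force: [0.7, -0.7, 0.2]
opening: 0.0556
grasp_force: 0.0
```

Call:
{"op": "servo_tool", "data": {"moves": [[0,0,0,0],[0,0,0,0],[0,0,0,0],[0,0,0,0],[0,0,0,0],[0,0,0,0],[0,0,0,0],[0,0,0,0],[0,0,0,0],[0,0,0,0]], "claw": 1, "force": 30}}

```text
time: 21.65
ee_pos: [0.6412, -0.0525, 0.0645]
tcp_rot: [-179.9, 0.1, 137.7]
wrist_force: [0.7, 0.5, 6.1]
opening: 0.0129
grasp_force: 29.4
```

```bash
python3 - <<'E'
from h import *
tilt();o=get_obs();print(o['wrist_force'])
A=np.array([.556,.0245]);p0=o['ee_pos'][:2]-A
print(np.hypot(*p0),np.degrees(np.arctan2(p0[1],p0[0])))
d=1.593;n=36
f=np.linspace(0,1,n+1)[1:];s=d*(3*f**2-2*f**3)
for k in(range(18),range(18,36)):
    base=0 if k[0]==0 else s[k[0]-1]
    rot=lambda a:np.array([[np.cos(a),-np.sin(a)],[np.sin(a),np.cos(a)]])@p0
    print([[round(float(v),2) for v in [*((rot(s[i])-rot(base))*100),0,s[i]-base]] for i in k])
E
```

```text
t 21.65 pos [ 0.6412 -0.0525  0.0645] rot [-1.799e+02  1.000e-01  1.377e+02] q [-4.6 17.7  6.3 78.7 -0.1 37.6] tilt 0.10 az -91.5 armaz -4.7 grip 29.407662749290466 0.012879963721797923
[0.74779413 0.47860445 6.08702486]
0.11486173175317688 -42.113036087664895
[[0.03, 0.03, 0.0, 0.0], [0.11, 0.12, 0.0, 0.01], [0.24, 0.27, 0.0, 0.03], [0.41, 0.48, 0.0, 0.05], [0.61, 0.74, 0.0, 0.08], [0.85, 1.06, 0.0, 0.12], [1.1, 1.43, 0.0, 0.16], [1.37, 1.86, 0.0, 0.2], [1.63, 2.34, 0.0, 0.25], [1.9, 2.87, 0.0, 0.3], [2.15, 3.45, 0.0, 0.36], [2.38, 4.07, 0.0, 0.41], [2.57, 4.73, 0.0, 0.47], [2.74, 5.42, 0.0, 0.54], [2.86, 6.15, 0.0, 0.6], [2.94, 6.89, 0.0, 0.66], [2.97, 7.65, 0.0, 0.73], [2.94, 8.41, 0.0, 0.8]]
[[-0.07, 0.76, 0.0, 0.07], [-0.19, 1.51, 0.0, 0.13], [-0.36, 2.23, 0.0, 0.2], [-0.57, 2.94, 0.0, 0.26], [-0.82, 3.61, 0.0, 0.32], [-1.1, 4.24, 0.0, 0.38], [-1.4, 4.83, 0.0, 0.44], [-1.72, 5.37, 0.0, 0.5], [-2.04, 5.87, 0.0, 0.55], [-2.37, 6.31, 0.0, 0.6], [-2.68, 6.7, 0.0, 0.64], [-2.98, 7.04, 0.0, 0.68], [-3.25, 7.33, 0.0, 0.71], [-3.49, 7.56, 0.0, 0.74], [-3.68, 7.74, 0.0, 0.77], [-3.83, 7.88, 0.0, 0.78], [-3.92, 7.96, 0.0, 0.79], [-3.95, 7.98, 0.0, 0.8]]
```

The post is gripped (12.9 mm, 29 N). Turning along the arc.

Call:
{"op": "servo_tool", "data": {"moves": [[0.03,0.03,0,0],[0.11,0.12,0,0.01],[0.24,0.27,0,0.03],[0.41,0.48,0,0.05],[0.61,0.74,0,0.08],[0.85,1.06,0,0.12],[1.1,1.43,0,0.16],[1.37,1.86,0,0.2],[1.63,2.34,0,0.25],[1.9,2.87,0,0.3],[2.15,3.45,0,0.36],[2.38,4.07,0,0.41],[2.57,4.73,0,0.47],[2.74,5.42,0,0.54],[2.86,6.15,0,0.6],[2.94,6.89,0,0.66],[2.97,7.65,0,0.73],[2.94,8.41,0,0.8]]}}

```text
time: 23.15
ee_pos: [0.6727, 0.0314, 0.0646]
tcp_rot: [-179.8, 0.3, -176.3]
wrist_force: [11.5, -1.6, 0.7]
opening: 0.0129
grasp_force: 29.2
```

Call:
{"op": "servo_tool", "data": {"moves": [[-0.07,0.76,0,0.07],[-0.19,1.51,0,0.13],[-0.36,2.23,0,0.2],[-0.57,2.94,0,0.26],[-0.82,3.61,0,0.32],[-1.1,4.24,0,0.38],[-1.4,4.83,0,0.44],[-1.72,5.37,0,0.5],[-2.04,5.87,0,0.55],[-2.37,6.31,0,0.6],[-2.68,6.7,0,0.64],[-2.98,7.04,0,0.68],[-3.25,7.33,0,0.71],[-3.49,7.56,0,0.74],[-3.68,7.74,0,0.77],[-3.83,7.88,0,0.78],[-3.92,7.96,0,0.79],[-3.95,7.98,0,0.8],[-3.95,7.98,0,0.8]]}}

```text
time: 24.73
ee_pos: [0.6328, 0.113, 0.0645]
tcp_rot: [-179.7, 0.3, -130.5]
wrist_force: [10.4, 7.5, 0.4]
opening: 0.013
grasp_force: 29.3
```

```bash
python3 - <<'E'
from h import *
tilt();o=get_obs();print(o['wrist_force'])
p=o['ee_pos'][:2]-[.556,.0245];print(np.hypot(*p),np.degrees(np.arctan2(p[1],p[0])))
im=camera('top')[:,:,::-1];s=camera('side')[:,:,::-1]
cv2.imwrite('pics/s5.png',s);cv2.imwrite('pics/top5.png',im)
cv2.imwrite('pics/f5.png',np.hstack([cv2.resize(im[120:260,240:340],(400,560),interpolation=cv2.INTER_CUBIC),cv2.resize(s[140:280,270:370],(400,560),interpolation=cv2.INTER_CUBIC)]))
E
```

```text
t 24.7333 pos [0.6328 0.113  0.0645] rot [-179.7    0.3 -130.5] q [ 10.1  17.2   5.7  78.1  -0.  -39.4] tilt 0.42 az 6.3 armaz 10.1 grip 29.32546377182007 0.012954408293473735
[10.35743872  7.52173699  0.42543785]
0.11719211846559444 49.03017801957697
```

View pics/f5.png

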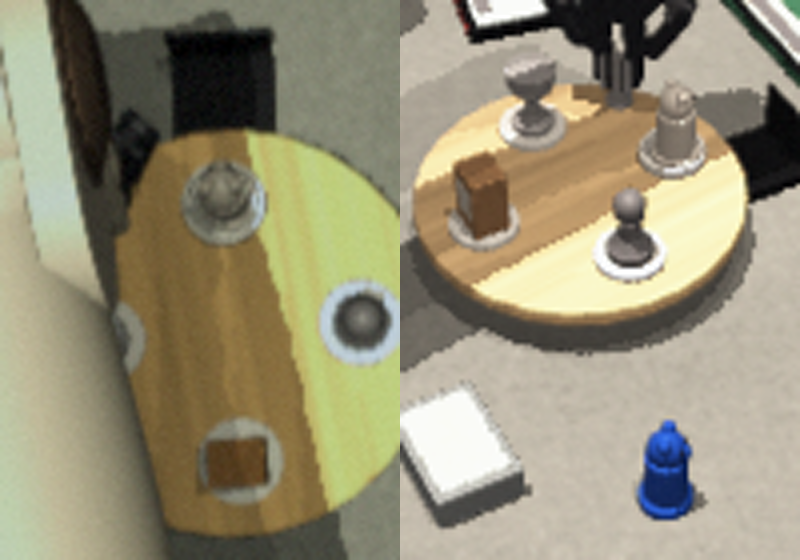

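The figurine stands in the cup at top-crop (223,204), looking out over the ledge. The carton is opposite at (241,462), and the ledge spans x 172 to 272. Checking the angles numerically.

```bash
python3 - <<'E'
from h import *
C=lambda x,y:('top',240+x/4-.37,120+y/4-.37)
p=lambda x,y,z:atz(*C(x,y),z)[:2]
a=lambda v:np.degrees(np.arctan2(v[1],v[0]))
c,k,w=p(223,204,.055),p(241,462,.055),p(360,322,.055)
print(c,k,w,'cup-carton',a(c-k),'pawn+90',a(w-(c+k)/2)+90,'axis',(c+k)/2, 'cup from axis',a(c-[.556,.0245]))
A=np.array([.556,.0245])
for y,l,r in[(125,172,272),(100,171,273),(70,171,273)]:
    m=(p(l,y,.012)+p(r,y,.012))/2;print('ledge',m,np.linalg.norm(p(l,y,.012)-p(r,y,.012)),a(m-A))
h=p(168,37,.057),p(272,33,.057);print('holder',h,a((h[0]+h[1])/2-A),a(h[0]-h[1])-90)
E
```

```text
[0.63953267 0.03012741] [0.47048115 0.01858146] [ 0.56141978 -0.05943462] cup-carton 3.9071452315821484 pawn+90 4.376652884697194 axis [0.55500691 0.02435444] cup from axis 3.854068484600005
ledge [0.69923681 0.0335469 ] 0.06847333967700733 3.6140270206447487
ledge [0.71650002 0.033529  ] 0.06990379278991149 3.2198044464695914
ledge [0.73725565 0.03350681] 0.06997712023843196 2.844756319570746
holder (array([0.75036894, 0.06621438]), array([ 0.75254569, -0.0024798 ])) 2.158603496336045 1.8149601169949392
```

```bash
python3 - <<'E'
from h import *
im=cv2.imread('pics/top.png').astype(int);g=im.sum(2)/3
a=lambda v:np.degrees(np.arctan2(v[1],v[0]))
L=[];Rr=[]
for r in range(137,151):
    row=g[r]; m=row[270:279].mean();d=row[288:302].mean();th=(m+d)/2
    i=next(i for i in range(276,300) if row[i]<th);l=i-1+(row[i-1]-th)/(row[i-1]-row[i])
    m=row[313:322].mean();th=(m+d)/2
    i=next(i for i in range(318,295,-1) if row[i]<th);q=i+(th-row[i])/(row[i+1]-row[i])
    L.append(atz('top',l,r,.012)[:2]);Rr.append(atz('top',q,r,.012)[:2])
L,Rr=np.array(L),np.array(Rr)
for E in L,Rr,(L+Rr)/2: 
    k=np.polyfit(E[:,0],E[:,1],1);print('slope',np.degrees(np.arctan(k[0])),'y at .55/.725',np.polyval(k,[.556,.725]))
print('width',(L-Rr)[:,1].mean())
y=((im[:,:,2]-im[:,:,0])>60).astype(np.uint8);y[:,:240]=0;y[:,360:]=0;y[:140]=0;y[262:]=0
h=cv2.convexHull(max(cv2.findContours(y,0,2)[0],key=cv2.contourArea));e=cv2.fitEllipse(h)
A=atz('top',*e[0],.047)[:2];print(e,'axis',A)
m=(L+Rr).mean(0)/2;print('front',a(m-A),m)
# same for the cup now
print('cup from this axis',a(np.array([.6395,.0301])-A))
E
```

```text
slope 2.3978433489110036 y at .55/.725 [0.06100839 0.06808522]
slope 0.4939270687632399 y at .55/.725 [-0.00438489 -0.00292796]
slope 1.4467418552074638 y at .55/.725 [0.02831439 0.03258262]
width 0.07084638343291531
((297.79022216796875, 202.6829376220703), (100.3980941772461, 100.984130859375), 65.49156188964844) axis [0.55553388 0.02438126]
front 2.8140208933697264 [0.7196235  0.03244683]
cup from this axis 3.8962679270668006
```

The carousel stands at about 3.9° and the front at about 2.7°, so I ease it back roughly 1.1°.

Call:
{"op": "servo_tool", "data": {"moves": [[0.04,-0.04,0,-0.005],[0.08,-0.08,0,-0.01],[0.12,-0.11,0,-0.015],[0.16,-0.14,0,-0.019],[0.16,-0.14,0,-0.019],[0.16,-0.14,0,-0.019],[0.16,-0.14,0,-0.019],[0.16,-0.14,0,-0.019]]}}

```text
time: 25.5
ee_pos: [0.6346, 0.1115, 0.0645]
tcp_rot: [-179.7, 0.3, -131.6]
wrist_force: [10.5, 6.7, -0.2]
opening: 0.0133
grasp_force: 29.3
```

```bash
python3 - <<'E'
from h import *
tilt();print(get_obs()['wrist_force'])
a=cv2.imread('pics/top5.png');b=camera('top')[:,:,::-1].copy()
s=camera('side')[:,:,::-1]
cv2.imwrite('pics/top6.png',b)
# rotation between the two pictures about the axis, over the clear part of the disc
ga,gb=[cv2.cvtColor(x,cv2.COLOR_BGR2GRAY) for x in(a,b)]
for n,(x,y) in dict(cup=(295.7,171),carton=(300.2,235.5),pawn=(330,200.5)).items():
    w=11;f=lambda g:np.float32(g[int(y)-w:int(y)+w,int(x)-w:int(x)+w])
    print(n,cv2.phaseCorrelate(f(ga),f(gb),cv2.createHanningWindow((2*w,2*w),cv2.CV_32F)))
cv2.imwrite('pics/f6.png',np.hstack([cv2.resize(b[120:260,240:340],(400,560),interpolation=cv2.INTER_CUBIC),cv2.resize(s[140:280,270:370],(400,560),interpolation=cv2.INTER_CUBIC)]))
E
```

```text
t 25.5 pos [0.6346 0.1115 0.0645] rot [-179.7    0.3 -131.6] q [ 10.   17.4   6.   78.2  -0.  -38.4] tilt 0.42 az 5.6 armaz 10.0 grip 29.34498220682144 0.01332974731207678
[10.4541128   6.67289978 -0.22565888]
cup ((0.47406748682296573, -0.03354383398643357), 1.0329451055990324)
carton ((-0.5390312093222107, 0.22956963083767512), 0.8714509432514509)
pawn ((0.026692850525092737, 0.4597563818060575), 0.964452862739563)
```

View pics/f6.png

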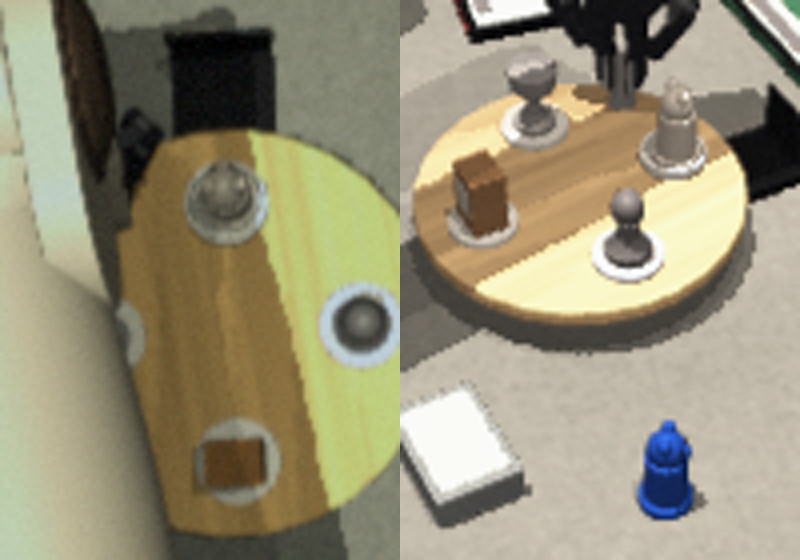

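It moved back about 0.9° to roughly 3.0°, with the front at about 2.7°. The figurine stands upright at (226,203) facing the ledge, and the post is still gripped. Handing in.

```bash
python3 -c "from workcell import *;print(job_done())"
```

```text
the job is handed in; nothing more can be done
None
```

The job is handed in at about 25.6 s: the figurine stands in the cup facing out over the ledge, with the carousel within about 0.5° of the front by my camera estimate, and the gripper still holds the post.

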